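Snap the retaining clip onto the tape spindle

ROBOT

A 6-joint arm with a two-finger parallel gripper is mounted at the origin on the work surface. World frame = base frame: x ahead of the robot, y to its left, z up, the work surface at z = 0. Lengths are in mm, angles in rad, forces in N, time in s.
With the tool pointing down it reaches from about 225 to 725 mm from the base axis. Payload 3.1 kg.
Tool frame: the origin (TCP) lies midway between the tips of the shut fingers; the grasp point (between the pads) lies 19 mm behind it; z points along the fingers, y is the line along which they close (so a half turn about z gives the same grasp; the last joint's range is limited). The gripper opens to 85 mm and grips with 20 to 120 N. Pads are 22 mm wide; open, the fingers measure 114 mm over their backs; the gripper's body (76 mm by 85 mm) begins 54 mm behind the grasp point. The pads swing forward as they close: fully open they stand 13 mm farther back than shut.
Start: joints at [1.18, 0.048, 0.099, 1.622, 0, 1.443], TCP at [136.395, 506.965, 231.312] pointing down, gripper open.
Joint ranges: [-2.91, 2.91], [-0.99, 1.94], [-1.21, 1.42], [-2.12, 2.29], [-1.49, 1.47], [-3.14, 3.14]. Speed limits (rad/s): [2.79, 2.79, 3.14, 3.14, 3.14, 3.14].

INTERFACE

Orientations are given as a 3x3 rotation matrix whose columns are the frame's x, y, z axes.
In Python, from plant import * gives the robot as it stands. Calls block until the motion is done:
- reach(position, orientation): joint-space move of the TCP to a pose.
- movel(position, rate=150, rotation=None, force_limit=None): straight line of the TCP; rotation=None keeps the orientation; rate is the mean speed in mm/s. With force_limit (N) it stops when the force on the tool has changed by that much, and returns True; else False.
- move_j(angles): joint-space move.
- command_gripper(opening, grip_force=None): opening from 0.0 (shut) to 1.0 (fully open); grip_force is the grip in N (None keeps the last); returns when the fingers have stopped.
- sleep(seconds).
- inverse_kinematics(position, orientation): joint angles nearest the present ones, or None.
- read_state(): the state.
- snapshot(name): name is "scene" or "side" or "wrist"; returns the picture (480x640x3 uint8, red, green, blue); there is no depth.
- get_calibration(name): a dict with "mtx" (3x3 intrinsics, pixels), "dist" ([k1, k2, p1, p2, k3] as OpenCV has them; the pictures are not rectified), "R" (3x3) and "t" (3): a world point X has camera coordinates R X + t; the wrist camera has in their place "tool_from_camera" (4x4, takes a point from camera to tool coordinates, whose origin is the TCP and whose axes are the flange's). Camera axes: x right, y down, z forward; pixel columns grow to the right and rows downward; lengths in mm; the calibration is good to about 2 mm. A picture is of the moment at which its call begins: read the wrist's pose just before it. get_calibration takes no time and is no camera call.
A pose or a line that the arm cannot do raises IKError and nothing moves.
- hand_in(): hands the job in; it is judged then, once.
Trained networks look in the newest picture that a camera, given by its name, has taken for a name from the list of things; names that differ only in an ending like _2 or _b are one class to them, and where a whole thing is asked for, a point or a joint stands for the part that bears it (a point fixed in the world has none). Each returns a list of dicts, best first, with "score" (0 to 1); they miss things now and then, are a little off and sometimes report something else, mostly with a low value. They report only what shows in the picture. A call takes as long as a camera call. They do not tell look-alikes from the thing itself.
- find_in(camera, query): "extent" ([centre column, centre row, width, height] in pixels, round what is visible of it).
The state is a dict: "t": time; "joints": joint angles; "dq": joint speeds; "joint_torque": joint torques, N m; "tcp_pos": TCP position; "ee_rot": TCP orientation; "contact_force": force on the tool from outside, world axes, zero at the start; "torque": the same for the moment, N m; "finger_gap": opening from 0.0 (shut) to 1.0 (fully open); "gripper_force": force on a finger pad.
Only numpy, scipy, OpenCV 4.12 (cv2) and the standard library are available. Lean on these libraries where they do the work, as an engineer would, in place of code of your own. Each camera call takes 0.05 s, during which the arm holds its last target. There are 200 camera calls.

TASK

The roll on the tape stand needs its retaining clip. Take the orange spring clip from the bench, press it straight down over the groove near the free end of the stand's spindle until it snaps fully home around the shaft, and let go. The smaller blue clip belongs to a thinner spindle: leave it standing where it is.

Things in the scene. Friction and masses are not known exactly. Their poses are not given: they have to be found in the camera images.
- orange_clip_mid (a point): Centre, 39 mm up, of the orange spring clip: loose, C-shaped, 90 g, standing mouth down on the bench; 77 mm tall, 47 mm across its feet (own x), 18 mm thick (own y), z up, same from both sides. Its solid grip tab, 22 mm (x) by 18 mm (y), spans 3 mm to 38 mm above this point. Below it are the sprung jaws: grip only the tab, the jaws must be free to spread.
- orange_clip_bore (a point): Centre of the orange clip's bore (for a 24 mm shaft; bore along own y), 17.6 mm below orange_clip_mid, same axes. Below it the mouth narrows to 16.5 mm, then flares to 31 mm at the feet, 21 mm below this point. A push of about 8 to 13 N springs the jaws apart; they snap shut round the shaft, and fully home this point lies on the shaft's axis.
- groove (a point): Centre of the groove, on the axis of the tape stand's level steel spindle, 130 mm up; spindle along own y, z up. Groove 24 mm in diameter, 36 mm long, between dark shoulders 38 mm in diameter; free end 30 mm towards -y, a yellow tape roll (92 mm diameter) from 52 mm towards +y. Stand fixed; its plywood foot, 18 mm thick, reaches 65 mm along x and -x, 55 mm to -y, 165 mm to +y.
- blue_clip_mid (a point): Centre, 35 mm up, of the blue clip, a loose bystander of like shape but smaller: 70 mm tall, 41 mm by 18 mm, with a 15 mm bore that cannot go over the groove. Leave it standing.
Not all that is in view belongs to the job. Leave any white look-alike of the part that bears orange_clip_mid alone.

How it is judged (in metres and radians):
At the end, for the whole second after the job is handed in: The orange clip's bore centre lies within 6 mm of the spindle's axis (level and in height) and 12 mm of the groove's middle along the spindle, bore within 17 degrees of the spindle's direction; the blue clip is within 30 mm of where it stood (x of orange_clip_bore in the frame of groove between -0.006 and 0.006 m and z of orange_clip_bore in the frame of groove between -0.006 and 0.006 m and y of orange_clip_bore in the frame of groove between -0.012 and 0.012 m and angle between the y axis of orange_clip_bore and the y axis of groove, either way round below 0.3 rad and distance of blue_clip_mid from where it was at the start of the episode below 0.03 m); the robot touches nothing.
It fails at once if the blue clip is knocked over or moved more than 30 mm (distance of blue_clip_mid from where it was at the start of the episode above 0.03 m).
It also fails if it takes over 34 s, if anything falls off the work surface, if the arm or the gripper's body presses on something with over 40 N, if the wrist force passes 120 N, or if a joint passes its speed limit or range.

## Working session

There is one attempt and no reset: what is moved stays moved. The work goes in short steps, each a Python script; the robot and the scene stay as the last script left them, time stands still between calls to the robot, and variables do not carry over. Pictures are saved under pics/ and viewed, at most 13 in all, crops included, and the job is handed in when it is done.

```bash
mkdir -p pics; ls
python3 - <<'E'
from plant import *
import cv2,numpy as np
ims=[]
for c in ["scene","side"]:
    im=snapshot(c); cv2.imwrite(f"pics/{c}0.png",im[:,:,::-1])
    k=get_calibration(c); print(c,np.array(k["R"]).round(3).tolist(),np.array(k["t"]).round(0),np.array(k["mtx"]).round(0).tolist())
    for q in ["orange_clip_mid","orange_clip_bore","groove","blue_clip_mid"]:
        print(c,q,[(round(d["score"],2),np.round(d["extent"],0).tolist()) for d in find_in(c,q)])
print(read_state()["t"])
E
```

```text
pics
scene [[0.032, 0.999, 0.008], [0.735, -0.018, -0.678], [-0.678, 0.027, -0.735]] [  61. -350. 1356.] [[608.0, 0.0, 315.0], [0.0, 608.0, 240.0], [0.0, 0.0, 1.0]]
scene orange_clip_mid [(0.97, [212.0, 313.0, 18.0, 53.0]), (0.9, [272.0, 321.0, 33.0, 39.0])]
scene orange_clip_bore [(0.75, [212.0, 313.0, 18.0, 53.0]), (0.71, [272.0, 321.0, 33.0, 40.0])]
scene groove [(0.68, [462.0, 224.0, 156.0, 130.0])]
scene blue_clip_mid [(0.63, [462.0, 224.0, 157.0, 133.0]), (0.57, [207.0, 241.0, 19.0, 44.0])]
side [[-0.995, -0.097, 0.025], [-0.073, 0.536, -0.841], [0.068, -0.838, -0.541]] [533. 175. 910.] [[554.0, 0.0, 323.0], [0.0, 554.0, 240.0], [0.0, 0.0, 1.0]]
side orange_clip_mid [(0.85, [282.0, 228.0, 20.0, 37.0])]
side orange_clip_bore [(0.75, [262.0, 251.0, 15.0, 43.0]), (0.71, [282.0, 226.0, 23.0, 39.0])]
side groove [(0.59, [347.0, 371.0, 111.0, 184.0])]
side blue_clip_mid [(0.82, [354.0, 227.0, 18.0, 29.0])]
0.5
```

View pics/scene0.png

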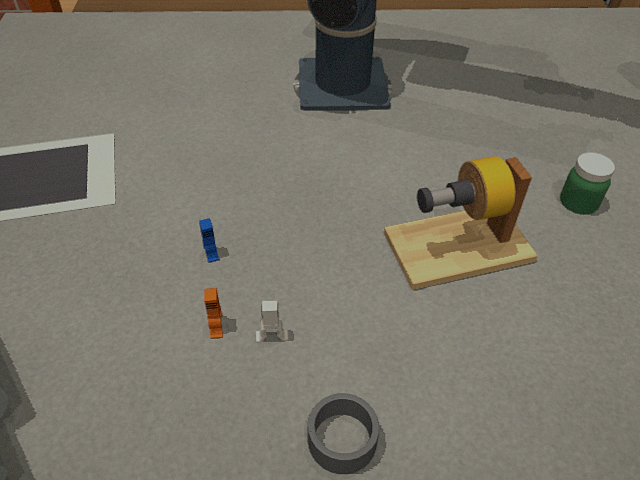

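View pics/side0.png

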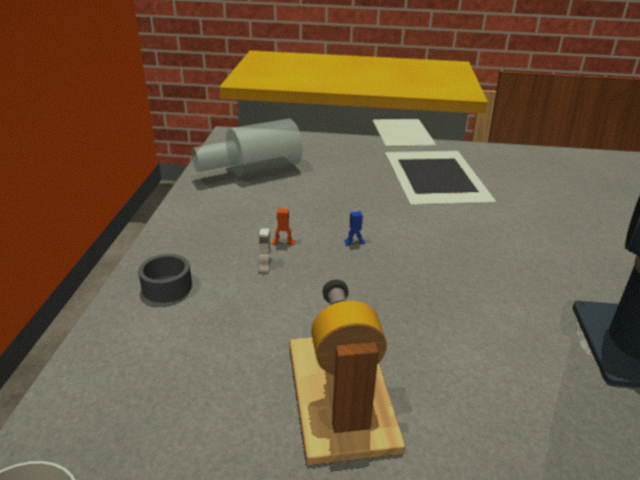

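The orange clip is at scene (212,313) and side (282,228). The white look-alike is at scene (272,321) and side (262,251), and the blue clip is at scene (208,241) and side (354,227). The stand's spindle end is at scene (424,200) and side (335,292). The clip to take is the orange one, going by its colour, and I'll confirm that in an enlarged crop.

```bash
cat > h.py <<'E'
from plant import *
import cv2,numpy as np
def ray(c,p):
    k=get_calibration(c);R=np.array(k["R"]);t=np.array(k["t"])
    u=cv2.undistortPoints(np.array([[p]],float),np.array(k["mtx"]),np.array(k["dist"])).ravel()
    d=R.T@np.array([u[0],u[1],1]); return -R.T@t, d/np.linalg.norm(d)
def tri(a,b):
    A=np.zeros((3,3));v=np.zeros(3)
    rs=[ray("scene",a),ray("side",b)]
    for o,d in rs:
        P=np.eye(3)-np.outer(d,d);A+=P;v+=P@o
    X=np.linalg.solve(A,v)
    return X.round(1),[round(np.linalg.norm(np.cross(X-o,d)),1) for o,d in rs]
def onz(c,p,z):
    o,d=ray(c,p);return (o+d*(z-o[2])/d[2]).round(1)
def proj(c,X):
    k=get_calibration(c)
    return cv2.projectPoints(np.array(X,float).reshape(-1,1,3),cv2.Rodrigues(np.array(k["R"]))[0],np.array(k["t"]),np.array(k["mtx"]),np.array(k["dist"]))[0].reshape(-1,2).round(1)
E
python3 - <<'E'
from h import *
print("orange",tri((212,313),(282,228)))
print("white",tri((272,321),(262,251)))
print("blue",tri((208,241),(354,227)))
print("free end",tri((424,200),(335,292)))
a=cv2.imread("pics/scene0.png");b=cv2.imread("pics/side0.png")
z=lambda i,x,y,w,h,s:cv2.resize(i[y:y+h,x:x+w],None,fx=s,fy=s,interpolation=cv2.INTER_CUBIC)
top=np.hstack([z(a,190,270,100,75,4),z(b,245,200,100,75,4)])
bot=np.hstack([z(a,380,170,100,75,4),z(b,290,270,100,75,4)])
cv2.imwrite("pics/crop1.png",np.vstack([top,bot]))
E
```

```text
orange (array([ 644.1, -232.5,   31.8]), [np.float64(0.7), np.float64(0.7)])
white (array([ 666. , -142.9,   35.2]), [np.float64(2.2), np.float64(2.2)])
blue (array([ 499.1, -251.6,   33.1]), [np.float64(2.7), np.float64(2.7)])
free end (array([513.6,  86.2, 127.9]), [np.float64(0.4), np.float64(0.4)])
```

View pics/crop1.png

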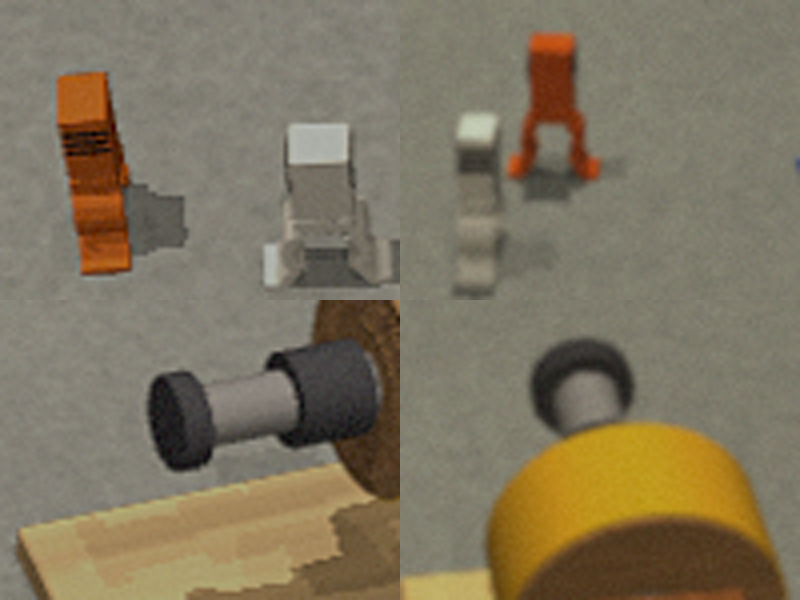

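The crop confirms it. The orange clip stands at crop top-left with its bore roughly along world y, and the white one beside it is the decoy. The spindle points to −y, with the dark free-end disc at scene about (425,200). Next I'll compute the foot geometry and take wrist views of the groove and the clip on the way.

Run:
```python
from h import *
A,B,C=[onz("scene",p,18) for p in [(385,233),(413,281),(535,253)]]
print("foot",A,B,C,np.linalg.norm(A-B),np.linalg.norm(C-B))
k=get_calibration("wrist");T=np.array(k["tool_from_camera"]);print(T.round(3),np.array(k["mtx"]).round(0).tolist())
R0=np.array(read_state()["ee_rot"]);print(R0.round(3))
R=np.array([[0,1,0],[1,0,0],[0,0,-1.]])  # tool y along world x
for Rr in (R,R*[-1,-1,1]):
  for P in [(513,116,330),(620,-232,250),(644,-232,45),(513,116,200),(513,116,155)]:
    q=inverse_kinematics(P,Rr);print(P,None if q is None else np.round(q,2))
```

```text
foot [477.4  41.6  18. ] [581.5  74.   18. ] [528.2 281.4  18. ] 109.02554746480297 214.13932380578768
[[-1.00000e-03 -9.54000e-01 -2.99000e-01  7.71050e+01]
 [ 1.00000e+00 -0.00000e+00 -1.00000e-03  8.87000e-01]
 [ 1.00000e-03 -2.99000e-01  9.54000e-01 -1.43466e+02]
 [ 0.00000e+00  0.00000e+00  0.00000e+00  1.00000e+00]] [[335.0, 0.0, 326.0], [0.0, 335.0, 240.0], [0.0, 0.0, 1.0]]
[[-0.966  0.26  -0.   ]
 [ 0.26   0.966 -0.   ]
 [ 0.    -0.    -1.   ]]
(513, 116, 330) [0.09 0.1  0.36 1.83 0.   1.67]
(620, -232, 250) [-0.46  0.44  0.6   1.73  0.    1.11]
(644, -232, 45) [-0.44  0.5   0.27  1.34  0.    1.13]
(513, 116, 200) [0.09 0.05 0.03 1.56 0.   1.67]
(513, 116, 155) [ 0.09  0.05 -0.05  1.47  0.    1.67]
(513, 116, 330) [ 0.09  0.1   0.36  1.83  0.   -1.48]
(620, -232, 250) [-0.46  0.44  0.6   1.73  0.   -2.03]
(644, -232, 45) [-0.44  0.5   0.27  1.34  0.   -2.01]
(513, 116, 200) [ 0.09  0.05  0.03  1.56  0.   -1.48]
(513, 116, 155) [ 0.09  0.05 -0.05  1.47  0.   -1.48]
```

```bash
cat >> h.py <<'E'
def Rz(yaw): # tool y along own x of a frame with given yaw; tool x along its -y
    c,s=np.cos(yaw),np.sin(yaw)
    return np.array([[s,-c,0],[-c,-s,0],[0,0,-1.]])
def wsnap(name):
    s=read_state();im=snapshot("wrist");cv2.imwrite(f"pics/{name}.png",im[:,:,::-1])
    np.savez(f"pics/{name}.npz",p=s["tcp_pos"],R=s["ee_rot"]);return s
def wcam(name):
    k=get_calibration("wrist");T=np.array(k["tool_from_camera"]);d=np.load(f"pics/{name}.npz")
    return d["R"]@T[:3,:3], d["p"]+d["R"]@T[:3,3], np.array(k["mtx"]),np.array(k["dist"])
def wonz(name,p,z):
    R,o,K,D=wcam(name);u=cv2.undistortPoints(np.array([[p]],float),K,D).ravel()
    d=R@np.array([u[0],u[1],1]);return (o+d*(z-o[2])/d[2]).round(1)
def wproj(name,X):
    R,o,K,D=wcam(name)
    return cv2.projectPoints(np.array(X,float).reshape(-1,1,3),cv2.Rodrigues(R.T)[0],-R.T@o,K,D)[0].reshape(-1,2).round(1)
E
python3 - <<'E'
from h import *
print(np.linalg.det(Rz(.25)))
reach([506,115,290],Rz(.25)); wsnap("wg"); 
print([(round(d["score"],2),np.round(d["extent"]).tolist()) for d in find_in("wrist","groove")])
reach([640,-232,200],Rz(0.0)); wsnap("wc")
print([(round(d["score"],2),np.round(d["extent"]).tolist()) for d in find_in("wrist","orange_clip_mid")])
s=read_state();print(s["t"],np.round(s["joints"],2),s["contact_force"])
E
```

```text
0.9999999999999998
[(0.61, [324.0, 254.0, 109.0, 208.0])]
[(0.76, [322.0, 221.0, 44.0, 48.0]), (0.67, [302.0, 297.0, 24.0, 62.0])]
4.8 [-0.44  0.47  0.54  1.64  0.   -2.02] [ 0.41551146 -0.49330461 -0.22010478]
```

View pics/wg.png

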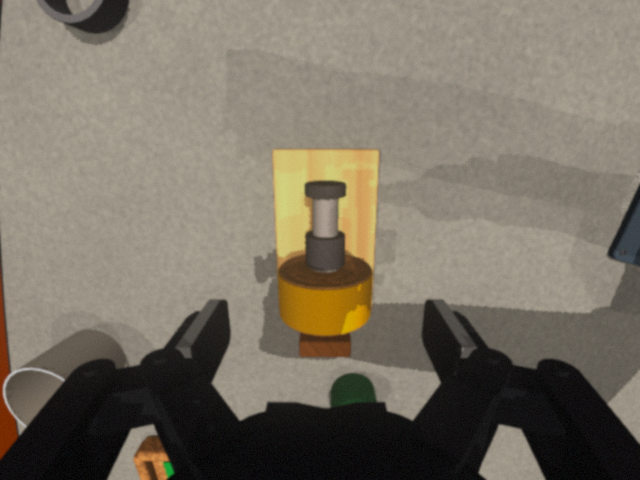

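View pics/wc.png

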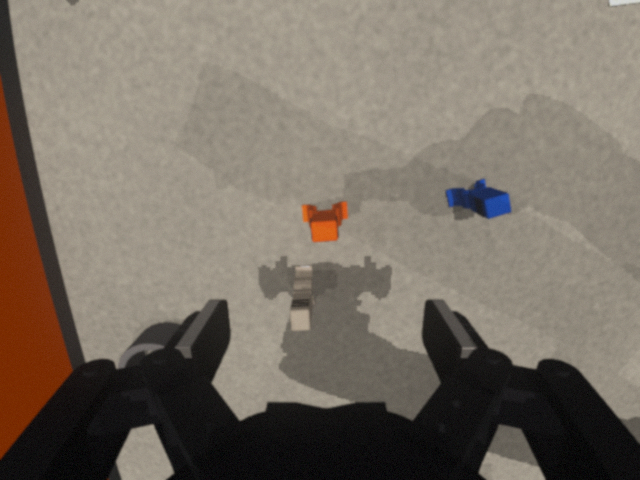

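Wrist view 1 shows the spindle running straight down the image at column ≈325, with the groove between rows ≈197 and 233 and the foot's front corners at (273,150) and (379,150). Wrist view 2 shows the orange clip's tab top at ≈(324,231), the white one at (302,318) and the blue one at (492,203). I'll zoom in to read off corners.

Run:
```python
from h import *
a=cv2.imread("pics/wg.png");b=cv2.imread("pics/wc.png")
z=lambda i,x,y,w,h,s:cv2.resize(i[y:y+h,x:x+w],None,fx=s,fy=s,interpolation=cv2.INTER_CUBIC)
cv2.imwrite("pics/crop2.png",np.hstack([z(a,290,170,80,120,5),z(b,295,190,60,90,400/60)]))
for n,p,zz in [("FA",(273,150),18),("FB",(379,150),18),("ax1",(325.5,188),130),("ax2",(325.5,250),130),("rear groove top",(325.5,235),149),("tabtop",(324,231),77.5)]:
    print(n,wonz("wc" if n=="tabtop" else "wg",p,zz))
# scene foot corners for a check
g=np.array([506,115,130.])
for yaw in (.2,.25,.3):
    c,s=np.cos(yaw),np.sin(yaw);M=np.array([[c,-s,0],[s,c,0],[0,0,1]])
    print(yaw,proj("scene",[g+M@v for v in ([-65,-55,-112],[65,-55,-112],[65,165,-112],[0,-30,0])]).tolist())
```

```text
FA [581.6  74.   18. ]
FB [457.9  42.5  18. ]
ax1 [513.1  86.6 130. ]
ax2 [498.5 144.1 130. ]
rear groove top [503.6 124.1 149. ]
tabtop [ 641.7 -230.1   77.5]
0.2 [[387.3, 222.6], [412.9, 280.6], [541.5, 256.9], [423.5, 198.1]]
0.25 [[386.0, 224.1], [415.5, 281.5], [540.8, 252.9], [423.9, 198.7]]
0.3 [[384.8, 225.6], [418.1, 282.3], [539.8, 248.8], [424.3, 199.4]]
```

View pics/crop2.png

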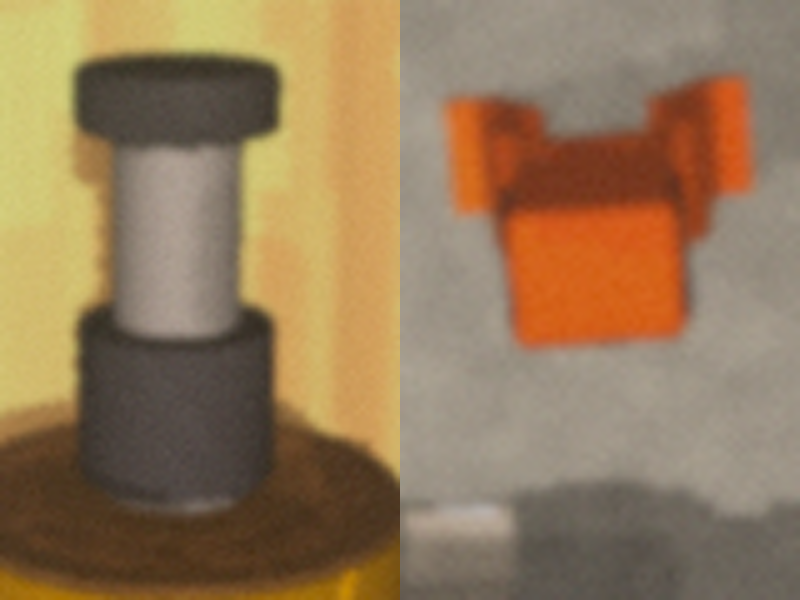

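Run:
```python
from h import *
from scipy.optimize import least_squares
def M(y): c,s=np.cos(y),np.sin(y);return np.array([[c,-s,0],[s,c,0],[0,0,1]])
W=[([65,-55,-112],(273,150)),([-65,-55,-112],(379,150)),([0,-18,19],(325.6,198)),([0,18,19],(325.4,232.3)),([0,0,0],(325.5,None))]
S=[([65,-55,-112],(413,281)),([65,165,-112],(535,253)),([0,-30,0],(424,200))]
def res(q,which):
    g=np.array([q[0],q[1],130]);out=[]
    for f,L in ((lambda X:wproj("wg",X),W),(lambda X:proj("scene",X),S))[which[0]:which[1]]:
        P=f([g+M(q[2])@np.array(v) for v,_ in L])
        for p,(_,m) in zip(P,L):
            out.append(p[0]-m[0]); 
            if m[1] is not None: out.append(p[1]-m[1])
    return np.array(out)
for w in ((0,1),(1,2),(0,2)):
    r=least_squares(res,[506,113,.25],args=(w,),diff_step=1e-2);print(w,r.x.round(3),res(r.x,w).round(1))
C=np.array([wonz("wc",p,77) for p in [(311.05,220.75),(337.3,220.75),(338.2,240),(312.6,241.75)]])
print(C.tolist(),C.mean(0),[np.linalg.norm(C[i]-C[i-1]).round(1) for i in range(4)])
e=(C[0]-C[1]+C[3]-C[2]);print("clip yaw",np.arctan2(e[1],e[0]));e=(C[3]-C[0]+C[2]-C[1]);print(np.arctan2(-e[0],e[1]))
Fe=np.array([wonz("wc",p,1) for p in [(302.5+0,205),(347.7,202)]]);print(Fe.tolist())
```

```text
(0, 1) [5.07226e+02 1.08813e+02 2.42000e-01] [-1.  -2.9  1.1 -2.   0.3 -0.8  0.2  5.1  0.3]
(1, 2) [5.06435e+02 1.10396e+02 2.58000e-01] [ 0.   0.9  2.9 -0.5 -3.  -0.9]
(0, 2) [5.07114e+02 1.09146e+02 2.57000e-01] [-1.6 -1.8  0.5 -2.5  0.  -0.4  0.5  5.5  0.3 -0.8  1.2  2.3 -0.1 -3.8
 -0.6]
[[652.4, -238.7, 77.0], [630.8, -238.8, 77.0], [629.9, -222.2, 77.0], [651.3, -220.6, 77.0]] [ 641.1   -230.075   77.   ] [np.float64(18.1), np.float64(21.6), np.float64(16.6), np.float64(21.5)]
clip yaw 0.03951430524899096
0.057573191065687424
[[664.6, -236.5, 1.0], [617.6, -239.7, 1.0]]
```

Run:
```python
from h import *
from scipy.optimize import least_squares
def M(y): c,s=np.cos(y),np.sin(y);return np.array([[c,-s,0],[s,c,0],[0,0,1]])
W=[([65,-55,-112],(273,150)),([-65,-55,-112],(379,150)),([0,-18,19],(325.6,199.6)),([0,18,12],(325.4,237.6)),([0,0,0],(325.5,None))]
def res(q,L):
    g=np.array([q[0],q[1],130]);P=wproj("wg",[g+M(q[2])@np.array(v) for v,_ in L])
    return np.array([x for p,(_,m) in zip(P,L) for x in ([p[0]-m[0]]+([] if m[1] is None else [p[1]-m[1]]))])
for L in (W,W[2:]):
    r=least_squares(res,[506,113,.25],args=(L,),diff_step=1e-2);print(r.x.round(3),res(r.x,L).round(1))
# grasp
R=Rz(.05)
command_gripper(0.6)
reach([641,-230,130],R); movel([641,-230,44],rate=120)
s=read_state();print(s["t"],s["tcp_pos"],s["contact_force"],s["finger_gap"])
command_gripper(0.0,60)
s=read_state();print(s["t"],s["finger_gap"],s["gripper_force"],s["contact_force"])
movel([641,-230,150],rate=200)
s=read_state();print(s["t"],s["finger_gap"],s["gripper_force"],s["contact_force"])
im=snapshot("side");cv2.imwrite("pics/side1.png",im[:,:,::-1])
wsnap("wh");b=cv2.imread("pics/wh.png");a=im[:,:,::-1]
z=lambda i,x,y,w,h,s:cv2.resize(i[y:y+h,x:x+w],None,fx=s,fy=s,interpolation=cv2.INTER_CUBIC)
cv2.imwrite("pics/crop3.png",np.hstack([z(a,220,120,133,200,3)[:600,:399],z(b,240,190,133,200,3)[:600,:399]]))
```

```text
[5.06718e+02 1.11214e+02 2.45000e-01] [-1.1 -0.6  0.8 -0.1  0.1  0.4  0.2  0.1  0.1]
[5.06903e+02 1.10989e+02 2.46000e-01] [ 0.   0.1  0.  -0.1  0. ]
6.4833 [ 641.94807546 -230.46060777   45.58785356] [-0.23700639  0.38619706 -0.30110389] 0.6013561683701248
6.85 0.24625675008322054 59.033156633377075 [0.67881818 0.08516075 4.08699121]
7.5333 0.24813114312644502 58.62644076347351 [-0.26008804 -0.41839651 -1.0244724 ]
```

View pics/crop3.png

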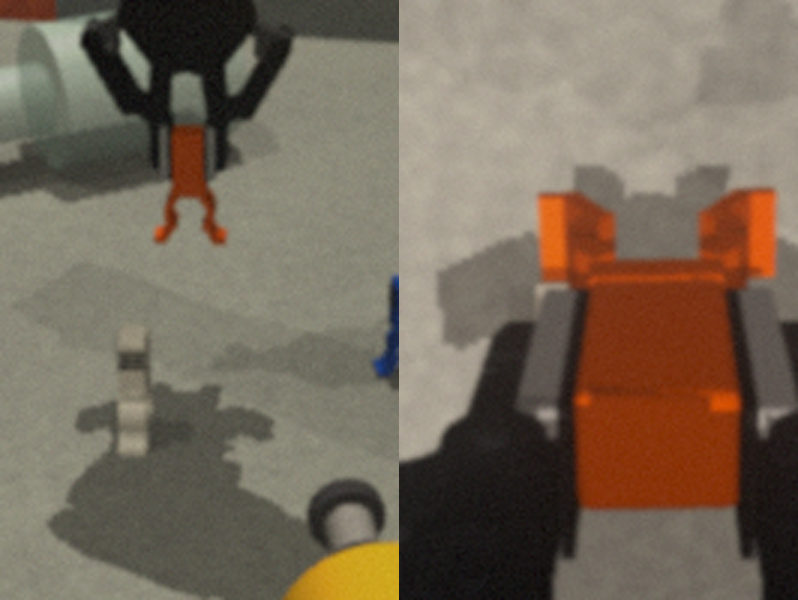

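The clip is held upright by its tab between the pads, with the jaws free. The wrist crop shows both feet splayed symmetrically, and the white clip and blue clip haven't moved. Next I'll move above the groove and check alignment there.

Run:
```python
from h import *
reach([506.8,111,225],Rz(.246)); sleep(0.3)
s=wsnap("wp");print(s["t"],s["tcp_pos"],s["contact_force"],s["finger_gap"])
im=snapshot("scene");cv2.imwrite("pics/scene1.png",im[:,:,::-1])
print("groove expected px",wproj("wp",[[506.8,111,142]]),"bore@tcp scene",proj("scene",[s["tcp_pos"]-np.array([0,0,22.6]),[506.8,111,130]]))
b=cv2.imread("pics/wp.png");a=im[:,:,::-1]
z=lambda i,x,y,w,h,s:cv2.resize(i[y:y+h,x:x+w],None,fx=s,fy=s,interpolation=cv2.INTER_CUBIC)
cv2.imwrite("pics/crop4.png",np.hstack([z(a,370,70,133,200,3),z(b,260,150,133,200,3)]))
```

```text
9.3333 [507.12071287 110.36965506 224.65469419] [-0.04660388 -0.23730108 -0.92815274] 0.24706161267935306
groove expected px [[325.8 247. ]] bore@tcp scene [[447.3 158.6]
 [439.7 195.4]]
```

View pics/crop4.png

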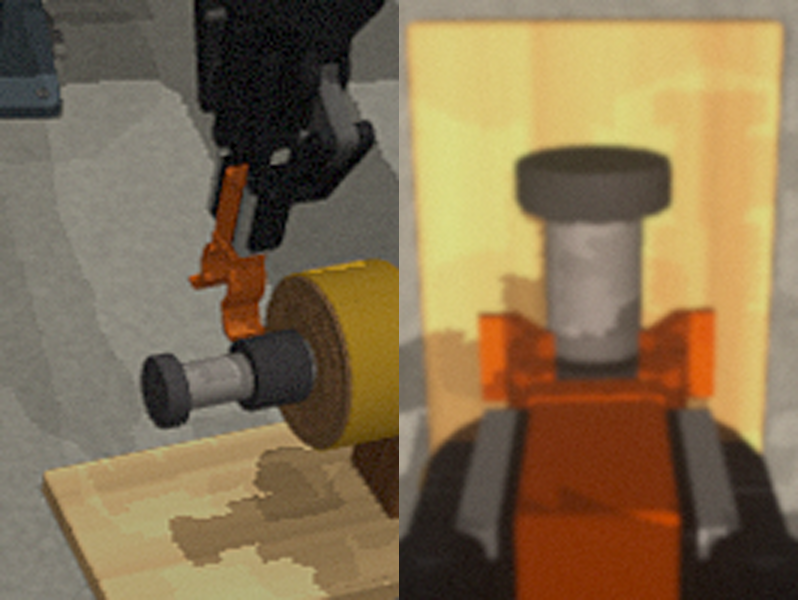

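Aligned: in the wrist view the shaft's centre line is at column ≈325, and the clip's feet straddle it symmetrically at about 287–365. Now I'll press.

Run:
```python
from h import *
movel([506.8,111.2,178],rate=100)
st=movel([506.8,111.2,150.5],rate=30,force_limit=30)
sleep(0.2);s=read_state();print(st,s["t"],s["tcp_pos"],s["contact_force"],s["torque"],s["finger_gap"])
wsnap("wq");im=snapshot("scene");sd=snapshot("side")
b=cv2.imread("pics/wq.png");a=im[:,:,::-1]
z=lambda i,x,y,w,h,s:cv2.resize(i[y:y+h,x:x+w],None,fx=s,fy=s,interpolation=cv2.INTER_CUBIC)
cv2.imwrite("pics/crop5.png",np.hstack([z(a,395,120,100,150,4),z(b,260,170,133,200,3)]))
```

```text
False 11.3167 [507.77958803 111.31663863 154.42734646] [-4.29370692 -0.53120143 14.72836302] [-0.09421827  0.94424165 -0.02893248] 0.25047684975033113
```

View pics/crop5.png

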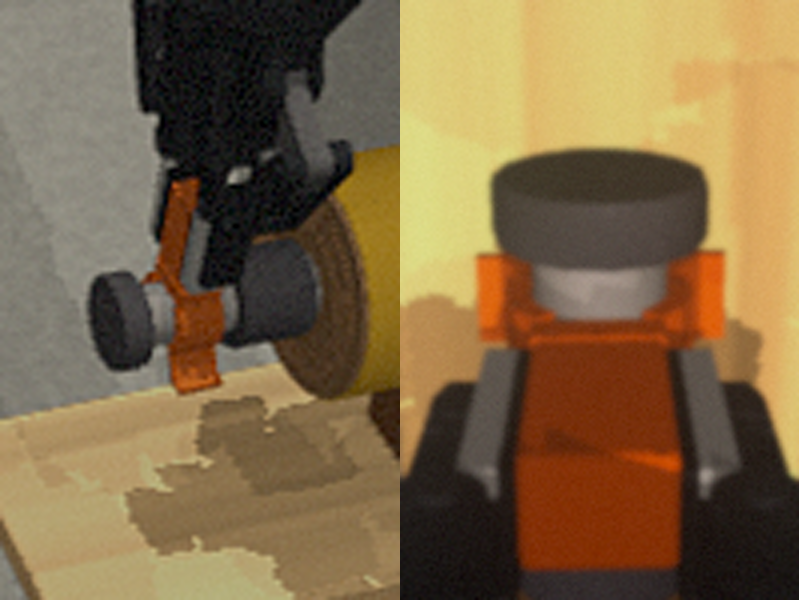

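Run:
```python
from h import *
for z in (148,145):
    st=movel([506.8,111.2,z],rate=30,force_limit=30)
    sleep(0.2);s=read_state();print(z,st,s["t"],s["tcp_pos"].round(1),s["contact_force"].round(1),s["finger_gap"])
wsnap("wr");im=snapshot("scene")
b=cv2.imread("pics/wr.png");a=im[:,:,::-1]
z=lambda i,x,y,w,h,s:cv2.resize(i[y:y+h,x:x+w],None,fx=s,fy=s,interpolation=cv2.INTER_CUBIC)
cv2.imwrite("pics/crop6.png",np.hstack([z(a,395,120,100,150,4),z(b,260,170,133,200,3)]))
```

```text
148 False 11.9167 [507.9 111.4 154.3] [-8.2  0.4 22.2] 0.24946715265999306
145 False 12.3667 [508.  111.4 154.2] [-11.1  -1.5  33. ] 0.24618067523994716
```

View pics/crop6.png

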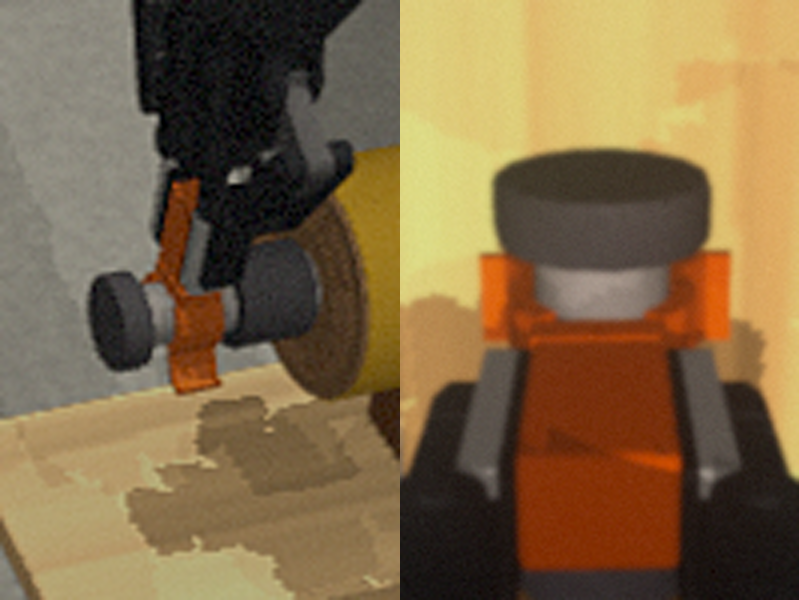

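It is seated: 33 N gave no further travel, well above the 13 N snap force, and the clip sits between the shoulders. Now I'll relieve the force, release and retreat.

Run:
```python
from h import *
movel([507.5,111.3,154.2],rate=30); print(read_state()["contact_force"].round(1))
command_gripper(0.6); movel([507.5,111.3,235],rate=100)
sleep(0.3);s=wsnap("wz");print(s["t"],s["tcp_pos"].round(1),s["contact_force"].round(1),s["finger_gap"])
im=snapshot("scene");a=im[:,:,::-1]
print([(round(d["score"],2),np.round(d["extent"]).tolist()) for d in find_in("scene","blue_clip_mid")])
g=np.array([506.8,111.1,130]);u=np.array([.97,.244,0])
print("exp top/feet wrist",wproj("wz",[g+[0,0,55.6],g+23*u-[0,0,21],g-23*u-[0,0,21]]).tolist(),"scene",proj("scene",[g+[0,0,55.6],g-[0,0,21]+23*u]).tolist())
b=cv2.imread("pics/wz.png")
z=lambda i,x,y,w,h,s:cv2.resize(i[y:y+h,x:x+w],None,fx=s,fy=s,interpolation=cv2.INTER_CUBIC)
cv2.imwrite("pics/crop7.png",np.hstack([z(a,395,120,100,150,4),z(b,260,170,133,200,3)]))
```

```text
[-1.6 -0.5  6.7]
14.5833 [507.2 111.3 234.4] [-0.4 -0.1  0.8] 0.6019743563036337
[(0.74, [208.0, 239.0, 15.0, 46.0])]
exp top/feet wrist [[326.2, 263.4], [298.3, 229.8], [353.5, 229.7]] scene [[445.9, 167.3], [443.8, 215.6]]
```

View pics/crop7.png

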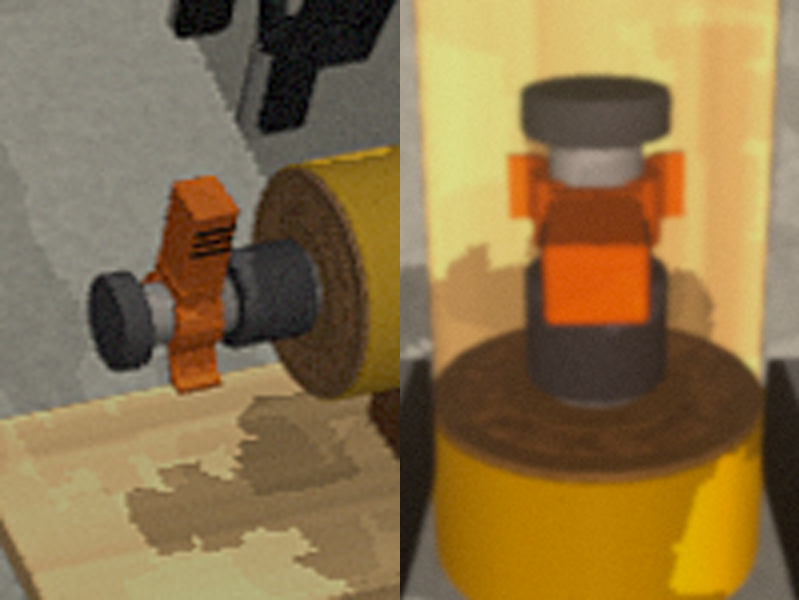

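The clip is released, upright and centred in the groove. Its tab top is at (326,265) against (326,263) expected, and the feet also match. The blue clip is unmoved and the gripper is clear.

```bash
python3 -c "
from plant import *
print(hand_in())"
```

```text
the job is handed in; nothing more can be done
None
```

The orange clip is pressed home and released on the spindle groove, the blue clip is still standing where it was, and the job was handed in at about 14.6 s; no verdict was returned.

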